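# Shut the mini-centrifuge and hold its speed key half-way

### The job

Press the open lid of the bench centrifuge down until its catch snaps and the lid stays shut by itself, and only then press the sprung speed key on its front deck half-way down (10 mm: the yellow lower half has just sunk in, the white half still stands out) and keep it there with the fingers. Hold it steady for two seconds and finish still holding it at half-way. Leave the flask, the beaker and the red-capped vial beside the centrifuge where they stand.

Things in the scene. Friction and masses are not known exactly. Their poses are not given: they have to be found in the camera images.
- base: thin black base plate, 214 x 154 x 4 mm, fixed to the counter under the centrifuge, in line with it (same x, y and yaw as centrifuge); origin on its underside
- centrifuge: the bench mini-centrifuge, a white housing 210 (x) x 150 (y) x 80 high mm, fixed on a grey riser; origin on the housing's underside, 8 to 54 mm above the counter, mid-width, 110 mm behind the front face; its x axis points from the key (front) to the lid hinge (back), z up. The front 65 mm are a flat deck (80 mm above the origin) with the key, behind it the rotor chamber under the lid
- lid (a joint): opening angle of the lid, rad: 0 shut, positive = front edge up (limit 1.35); starts at 0.7 to 1.1. A weak spring and friction keep it open; under 3 N on the pad swings it down. Over the last 10 mm at the front edge the catch resists with about 8 N, then snaps and keeps the lid shut (below 0.02); a press of 15 N surely shuts it. Let go before the snap, it springs up to about 0.6
- lid_pad (a point): centre of the ribbed blue press pad on the upper face of the lid, 115 mm from the hinge line and 17 mm behind the lid's front edge; moves with the lid. The lid is a tinted, blue-rimmed slab 128 x 134 x 10 mm; when shut its upper face is 96 mm above the centrifuge's origin. z is the normal of the upper face
- lid_hinge (a point): middle of the lid's hinge line, 92 mm behind and 88 mm above the centrifuge's origin; the line runs along the centrifuge's y. The pad lies 10 mm above (along the lid's normal) and 115 mm in front of the hinge line when shut
- key (a joint): how far the speed key is pressed, in m: 0 = released (up), 0.020 = bottom, half-way = 0.010. Its spring pushes back with 3 N at the start, 6 N half-way and 9 N at the bottom; let go, it comes up again
- key_top (a point): centre of the flat top of the speed key: a round vertical plunger 34 mm in diameter, 12 mm white above 10 mm yellow, in a 48 mm black collar on the middle of the deck, 80 mm in front of the centrifuge's origin. Released, its top is 22 mm above the collar, 106 mm above the centrifuge's origin; it moves straight down. The shut lid's front edge is 40 mm behind its centre
- flask: conical glass flask, 72 mm diameter, 115 mm high, standing left of the centrifuge (loose, leave alone); origin at the centre of its underside
- beaker: small glass beaker, 60 mm wide, 70 mm high, standing left of the centrifuge's front (loose, leave alone); origin at the centre of its underside
- red_vial: red-capped amber vial, 27 mm diameter, 51 mm high, standing in front of the centrifuge (loose, leave alone); origin at the centre of its underside

How it is judged:
On the way, in this order (a step that is already met when the one before it is completed fails the run):
1. the lid is shut and stays so by its catch, with nothing pressing on it, the key still up (value of joint lid below 0.03 rad and contact force between each of the arm, the fingers and lid below 0.3 N and value of joint key below 0.004 m), for 0.2 s.
2. the fingers keep the key half-way down, 7 to 13 mm, for 1.5 s (value of joint key between 0.007 and 0.013 m and contact force between the fingers and key above 2 N and value of joint lid below 0.03 rad), for 1.5 s.
At the end, for the whole second after the job is handed in: the fingers hold the key 10 mm down, within 3 mm, pushing it with more than 2 N, while the lid is shut (below 0.03 rad) by its catch alone, untouched by the arm (all of step 2 and contact force between the arm and lid below 0.3 N); the arm keeps its last pose, push and grip.
It fails at once if the key is pressed (over 5 mm) while the lid is not shut (value of joint key above 0.005 m and value of joint lid above 0.05 rad).
It fails at once if the flask, the beaker or the vial is moved by more than 25 mm (distance of any of flask, beaker, red_vial from where it was at the start of the episode above 0.025 m).
It also fails if it takes over 45 s, if anything falls off the work surface, if the arm or the gripper's body presses on something with over 40 N, if the wrist force passes 120 N, or if a joint passes its speed limit or range.

### The arm

A 7-joint arm with a two-finger parallel gripper is mounted at the origin on a cart in front of the work surface, level with it; the furniture and walls round the work are solid. World frame = base frame: x ahead of the robot, y to its left, z up, the work surface at z = 0. Lengths are in m, angles in rad, forces in N, time in s.
With the tool pointing down it reaches from about 0.425 to 1.025 m from the base axis. Payload 9.4 kg.
Tool frame: the origin (TCP) lies midway between the tips of the shut fingers; the grasp point (between the pads) lies 19 mm behind it; z points along the fingers, y is the line along which they close (so a half turn about z gives the same grasp; the last joint's range is limited). The gripper opens to 85 mm and grips with 20 to 120 N. Pads are 22 mm wide; open, the fingers measure 114 mm over their backs; the gripper's body (76 mm by 85 mm) begins 54 mm behind the grasp point. The pads swing forward as they close: fully open they stand 13 mm farther back than shut.
Start: joints at [-1.419, 0.599, -0.003, 1.599, 0.002, 0.943, -0.08], TCP at [0.164, 0.706, 0.231] pointing down, gripper open.
Joint ranges: [-2.57, 2.57], [-0.35, 1.97], [-1.29, 1.29], [0.11, 2.56], [-1.05, 4.19], [0.11, 1.86], [-2.63, 2.63]. Speed limits (rad/s): [2.22, 2.22, 3.01, 3.01, 3.14, 3.14, 3.14].

### API

Orientations are given as [roll, pitch, yaw] about the fixed x, y, z axes, in that order (R = Rz(yaw) Ry(pitch) Rx(roll)).
In Python, from cell import telemetry, cams, env gives the robot as it stands.
- The arm moves only by the shell command python3 -m crank 'ROWS'. ROWS is JSON, one flat list of numbers, 7 for each row, row after row: the turn, a rotation vector about the world's x, y, z in degrees, then the shift along the world's x, y, z in mm, then the closure, from -1 (fully open) to 1 (shut). In form: [wx, wy, wz, dx, dy, dz, hand, wx, wy, wz, dx, dy, dz, hand, ...]. A call has 1 to 8 rows; each row is the pose to reach, as a shift and turn from the pose commanded when the call began; what a row does not reach only later rows make up. A row lasts 1/8 s, in which the tool goes at most 62.5 mm and 10.7 degrees, less where a joint would pass 70% of its speed; a pose out of reach is approached as far as the arm can. A call with a gripper value outside its range is refused whole. The fingers move at their own pace and stop on an object; the grip force is fixed at half the most. Time passes only in rows, so rows that repeat a pose let the fingers close. It gives the time, the measured TCP pose, the force, the opening and the grip force at its end, in the units of the state.
- telemetry.read_state(): the state, without advancing time (a new reading comes with each control period).
- cams.get_image(name): name is "side" or "top"; returns a dict with "img" (480x640x3 uint8, blue, green, red), "camera_matrix" (3x3 intrinsics, pixels), "distortion" ([k1, k2, p1, p2, k3] as OpenCV has them; the pictures are not rectified), "eye" and "orientation" of the camera in the world. Camera axes: x right, y down, z forward; pixel columns grow to the right and rows downward; lengths in m; the calibration is good to about 2 mm. A picture is of the moment at which its call begins. There is no depth.
- env.close_job(): hands the job in; it is judged then, once.
The state is a dict: "time_s": time; "joint_pos": joint angles; "qvel": joint speeds; "joint_efforts": joint torques, N m; "ee_pos": TCP position; "tool_rot": TCP orientation; "wrist_force": force on the tool from outside, world axes, zero at the start; "torque": the same for the moment, N m; "opening": opening from 0.0 (shut) to 1.0 (fully open); "gripper_force": force on a finger pad.
Only numpy, scipy, OpenCV 4.12 (cv2) and the standard library are available. Lean on these libraries where they do the work, as an engineer would, in place of code of your own. Each camera call takes 0.05 s, during which the arm holds its last target. There are 200 camera calls.

## Working session

There is one attempt and no reset: what is moved stays moved. The work goes in short steps, Python scripts to look and compute and a shell command to move; the robot and the scene stay as the last step left them, time stands still between calls to the robot, and variables do not carry over. Pictures are saved under pics/ and viewed, at most 10 in all, crops included, and the job is handed in when it is done.

```bash
mkdir -p pics; ls; python3 - <<'E'
from cell import telemetry, cams
import cv2
for n in ("side","top"):
    d=cams.get_image(n); cv2.imwrite(f"pics/{n}0.png",d["img"])
    print(n,d["camera_matrix"],d["distortion"],d["eye"],d["orientation"])
print(telemetry.read_state())
E
```

```text
pics
side [[603.42235796   0.         322.15292766]
 [  0.         603.42235796 239.32797344]
 [  0.           0.           1.        ]] [-0.11608788  0.          0.          0.          0.        ] [ 0.28160174 -0.45285154  0.52044365] [-2.08277465 -0.01597833 -0.26989667]
top [[539.45978618   0.         318.47615006]
 [  0.         539.45978618 230.77430087]
 [  0.           0.           1.        ]] [-0.152717  0.        0.        0.        0.      ] [0.36349059 0.29415889 0.95552549] [-3.022372   -0.01590531 -1.57885334]
{'time_s': 0.1, 'joint_pos': array([-1.41869722,  0.60009804, -0.00252416,  1.60006224,  0.00180235,
        0.9429068 , -0.07982415]), 'qvel': array([ 0.00033422, -0.00206812,  0.00058247, -0.00134184, -0.00021321,
       -0.00043281,  0.00041934]), 'joint_efforts': array([ 4.92532505e-03, -7.77996469e+01,  1.56999562e+00, -2.58624691e+01,
        1.26578988e-02,  5.40659690e-03,  1.62343713e-05]), 'ee_pos': array([0.16436329, 0.70567869, 0.23046095]), 'tool_rot': array([-3.14012766e+00,  1.48871390e-04,  2.91281353e+00]), 'wrist_force': array([ 0.35749231, -0.48216928, -0.03919335]), 'torque': array([ 0.00182672,  0.02737963, -0.02347609]), 'gripper_force': 0.0, 'opening': 1.001623522457034}
```

View pics/side0.png

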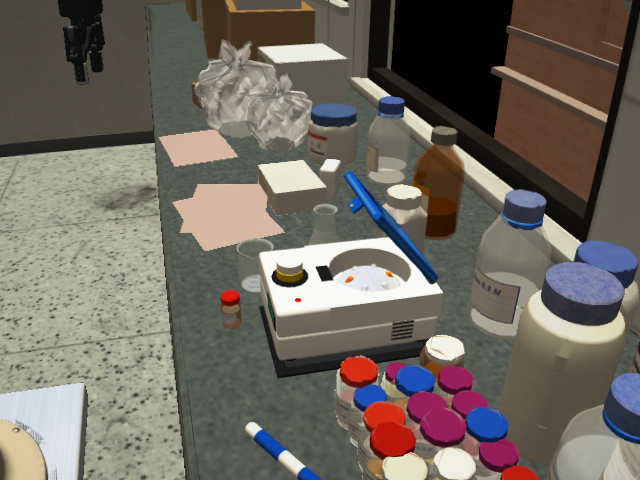

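View pics/top0.png

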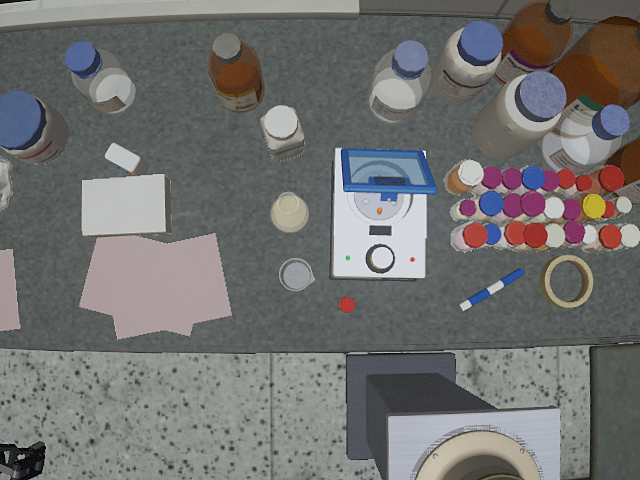

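The side view shows the key at about (290,264), the open blue lid from about (348,175) to (433,278), and the vial at (230,308). The top view shows the key at (380,258), the lid at about (340-435,148-192), the vial at (347,304), the beaker at (296,274) and the flask at (290,212).

```bash
cat > h.py <<'E'
import numpy as np, cv2
from scipy.spatial.transform import Rotation as Ro
from cell import cams, telemetry
def ray(d,px):
    p=cv2.undistortPoints(np.array(px,float).reshape(1,1,2),d["camera_matrix"],np.array(d["distortion"]))[0,0]
    v=Ro.from_euler('xyz',d["orientation"]).as_matrix()@np.array([p[0],p[1],1]); return np.array(d["eye"]),v/np.linalg.norm(v)
def plane(d,px,z):
    e,v=ray(d,px); return e+v*(z-e[2])/v[2]
def tri(d1,p1,d2,p2):
    (a,u),(b,w)=ray(d1,p1),ray(d2,p2)
    s=np.linalg.lstsq(np.c_[u,-w],b-a,rcond=None)[0]
    P,Q=a+s[0]*u,b+s[1]*w; return (P+Q)/2,np.linalg.norm(P-Q)
def proj(d,P):
    R=Ro.from_euler('xyz',d["orientation"]).as_matrix()
    rv=cv2.Rodrigues(R.T)[0]; t=-R.T@np.array(d["eye"])
    return cv2.projectPoints(np.array(P,float).reshape(-1,1,3),rv,t,d["camera_matrix"],np.array(d["distortion"]))[0][:,0]
E
python3 - <<'E'
from h import *
s,t=cams.get_image("side"),cams.get_image("top")
a=cv2.resize(s["img"][165:385,225:445],(800,600)[1:]*2,interpolation=cv2.INTER_CUBIC)
b=cv2.resize(t["img"][140:290,320:440],(480,600),interpolation=cv2.INTER_CUBIC)
cv2.imwrite("pics/s1.png",a);cv2.imwrite("pics/t1.png",b)
for n,d in(("s",s),("t",t)):
    h=cv2.cvtColor(d["img"],cv2.COLOR_BGR2HSV)
    for nm,lo,hi in(("red",(0,150,80),(6,255,255)),("blue",(100,130,60),(125,255,255)),("yel",(18,120,80),(35,255,255))):
        m=cv2.inRange(h,lo,hi); k,_,st,c=cv2.connectedComponentsWithStats(m)
        print(n,nm,[(st[i].tolist(),c[i].round(1).tolist()) for i in range(1,k) if st[i][4]>8 and (225<c[i][0]<445 and 165<c[i][1]<385 if n=="s" else 320<c[i][0]<445 and 130<c[i][1]<315)])
E
```

```text
s red [([221, 290, 18, 16, 238], [229.4, 297.4]), ([295, 298, 6, 4, 18], [297.5, 299.7]), ([340, 357, 38, 30, 899], [357.6, 370.9])]
s blue [([344, 171, 94, 111, 1874], [387.2, 224.5]), ([395, 365, 40, 31, 916], [414.0, 379.9])]
s yel [([418, 185, 6, 7, 21], [421.0, 188.3]), ([423, 193, 6, 4, 10], [425.4, 194.3]), ([276, 269, 28, 13, 191], [288.8, 276.2])]
t red [([411, 258, 3, 3, 9], [412.0, 259.0]), ([340, 297, 15, 15, 163], [347.0, 304.2])]
t blue [([341, 149, 96, 52, 1858], [386.2, 173.7])]
t yel []
```

View pics/s1.png

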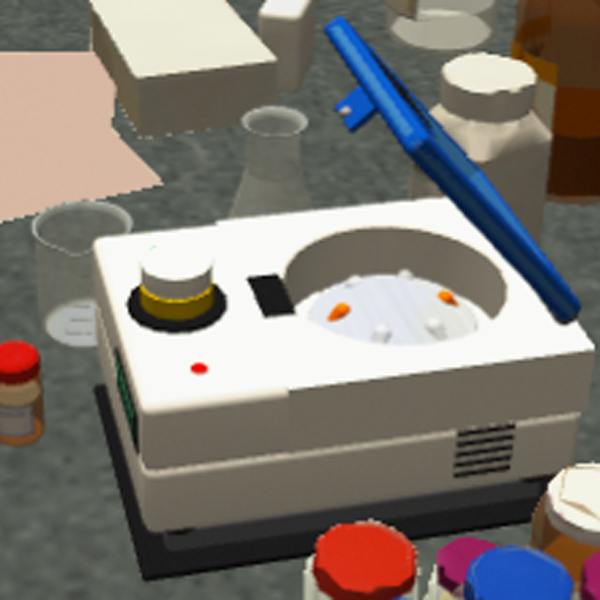

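View pics/t1.png

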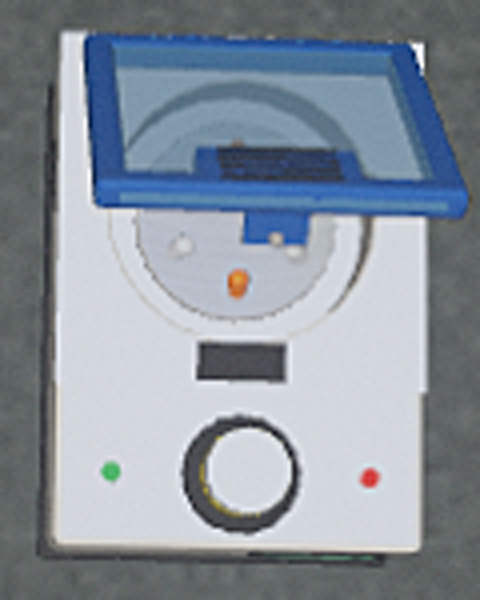

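The crops show the lid pad in the top view at crop (280,164), the key top at (252,471) and the collar at (241,474). In the side view the collar is at (178,303) and the deck front corners are at (95,240) and (143,408).

```bash
python3 - <<'E'
from h import *
s,t=cams.get_image("side"),cams.get_image("top")
S=lambda x,y:(225+x*.36667-.3,165+y*.36667-.3); T=lambda x,y:(320+x*.25-.4,140+y*.25-.4)
L={"red":((297.5,299.7),(412,259)),"collar":(S(178,304),T(241,474)),"keytop":(S(178,256),T(252,471)),
"frontL":(S(97,240),T(54,546)),"frontR":(S(143,408),T(420,550)),"backR":(S(590,350),T(426,42)),
"lidFL":(S(335,22),T(96,205)),"lidFR":(S(410,140),T(466,212)),"lidBR":(S(572,312),T(418,45)),"red_vial":((230,294),(347,304))}
P={}
for k,v in L.items():
    P[k],e=tri(s,v[0],t,v[1]); print(k,P[k].round(4),"gap",round(e,4))
f=P["frontR"]-P["frontL"]; print("front w",np.linalg.norm(f),"yaw from front",np.degrees(np.arctan2(f[0],-f[1])))
f=P["lidFR"]-P["lidFL"]; print("lid w",np.linalg.norm(f),np.degrees(np.arctan2(f[0],-f[1])))
f=P["lidBR"]-P["lidFR"]; print("lid len",np.linalg.norm(f),"ang",np.degrees(np.arctan2(-f[2],np.hypot(f[0],f[1]))))
E
```

```text
red [0.4193 0.1305 0.0998] gap 0.0004
collar [0.4214 0.1823 0.1008] gap 0.0002
keytop [0.4211 0.1814 0.1276] gap 0.001
frontL [0.395  0.2568 0.0965] gap 0.003
frontR [0.39   0.1103 0.0977] gap 0.0007
backR [0.5973 0.1016 0.0991] gap 0.0034
lidFL [0.5119 0.245  0.2084] gap 0.0051
lidFR [0.5059 0.1143 0.2109] gap 0.0005
lidBR [0.5905 0.1091 0.1163] gap 0.005
red_vial [0.3485 0.2323 0.0518] gap 0.0001
front w 0.1465375061549879 yaw from front -1.942538161811119
lid w 0.13089800245247157 -2.641975466953974
lid len 0.12696353215229927 ang 48.133833114086855
```

```bash
python3 -m crank '[0,0,0,10,-15,50,1, 0,0,0,40,-60,80,1, 0,0,5,70,-105,80,1, 0,0,10,105,-155,80,1, 0,0,10,140,-205,80,1, 0,0,10,175,-255,80,1, 0,0,10,210,-305,80,1, 0,0,10,245,-355,80,1]'
```

```text
time_s: 1.3
ee_pos: [0.4104, 0.3494, 0.3116]
tool_rot: [3.141, 0.001, 3.087]
wrist_force: [1.6, 0.5, 0.4]
opening: -0.001
gripper_force: 0.0
```

```bash
python3 -m crank '[0,0,0,30,-45,0,1, 0,0,0,60,-90,0,1, 0,0,0,90,-135,0,1, 0,0,0,118,-171,-20,1, 0,0,0,118,-171,-60,1, 0,0,0,118,-171,-60,1]' && python3 - <<'E'
from h import *
s,t=cams.get_image("side"),cams.get_image("top")
print(telemetry.read_state()["ee_pos"],telemetry.read_state()["wrist_force"])
a=cv2.resize(s["img"][125:325,225:445],(396,360),interpolation=cv2.INTER_CUBIC)
b=cv2.resize(t["img"][120:300,300:480],(360,360),interpolation=cv2.INTER_CUBIC)
cv2.imwrite("pics/c2.png",np.hstack([a,b]))
E
```

```text
time_s: 2.05
ee_pos: [0.5261, 0.1792, 0.2492]
tool_rot: [-3.139, -0.005, 3.086]
wrist_force: [1.0, -0.2, 0.9]
opening: 0.003
gripper_force: 0.0
[0.52743344 0.18069461 0.2519668 ] [-0.16674563 -0.08823785  0.03249913]
```

View pics/c2.png

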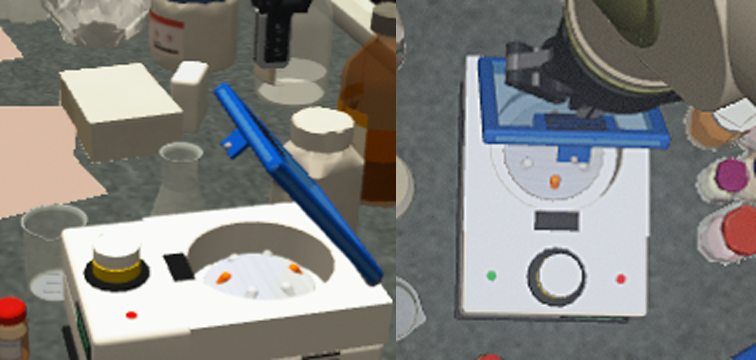

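The fingers stand above the lid, behind its front edge. Next I swing the lid down along its arc.

```bash
python3 -m crank '[0,0,0,0,0,-30,1, 0,0,0,-2,0,-50,1, 0,0,0,-12,0,-63,1, 0,0,0,-21,0,-76,1, 0,0,0,-29,0,-88,1, 0,0,0,-35,0,-98,1, 0,0,0,-40,0,-108,1, 0,0,0,-40,0,-108,1]'
```

```text
time_s: 3.15
ee_pos: [0.4867, 0.1799, 0.1426]
tool_rot: [-3.141, -0.002, 3.088]
wrist_force: [-0.9, 0.7, 1.1]
opening: 0.002
gripper_force: 0.3
```

```bash
python3 -m crank '[0,0,0,-4,0,-10,1, 0,0,0,-6,0,-17,1, 0,0,0,-7,0,-22,1, 0,0,0,-7,0,-26,1, 0,0,0,-7,0,-26,1]'
```

```text
time_s: 3.78
ee_pos: [0.4798, 0.1798, 0.1168]
tool_rot: [-3.141, -0.001, 3.087]
wrist_force: [0.2, 0.0, -0.0]
opening: -0.003
gripper_force: 0.0
```

```bash
python3 -m crank '[0,0,0,0,0,-3,1, 0,0,0,0,0,-3,1]'; python3 -m crank '[0,0,0,0,0,-2,1, 0,0,0,0,0,-2,1]'
```

```text
time_s: 4.03
ee_pos: [0.4801, 0.18, 0.1139]
tool_rot: [-3.141, -0.001, 3.087]
wrist_force: [-0.3, 0.3, -0.7]
opening: -0.002
gripper_force: 0.0
time_s: 4.28
ee_pos: [0.4802, 0.18, 0.1133]
tool_rot: [3.141, 0.0, 3.087]
wrist_force: [-4.2, -1.6, 18.3]
opening: -0.001
gripper_force: 9.1
```

```bash
python3 -m crank '[0,0,0,0,0,20,1, 0,0,0,0,0,60,1, 0,0,0,-20,0,60,1, 0,0,0,-40,0,60,1,0,0,0,-58,2,60,1,0,0,0,-58,2,60,1]' && python3 - <<'E'
from h import *
s,t=cams.get_image("side"),cams.get_image("top")
print(telemetry.read_state()["ee_pos"],telemetry.read_state()["wrist_force"])
a=cv2.resize(s["img"][165:325,225:445],(440,320),interpolation=cv2.INTER_CUBIC)
b=cv2.resize(t["img"][140:300,320:480],(320,320),interpolation=cv2.INTER_CUBIC)
cv2.imwrite("pics/c3.png",np.hstack([a,b]))
E
```

```text
time_s: 5.03
ee_pos: [0.4213, 0.1823, 0.1723]
tool_rot: [-3.141, -0.001, 3.089]
wrist_force: [0.8, -0.0, 0.0]
opening: -0.001
gripper_force: 0.0
[0.4230181  0.1824198  0.17233907] [ 0.85383159 -0.42018778 -0.1729065 ]
```

View pics/c3.png

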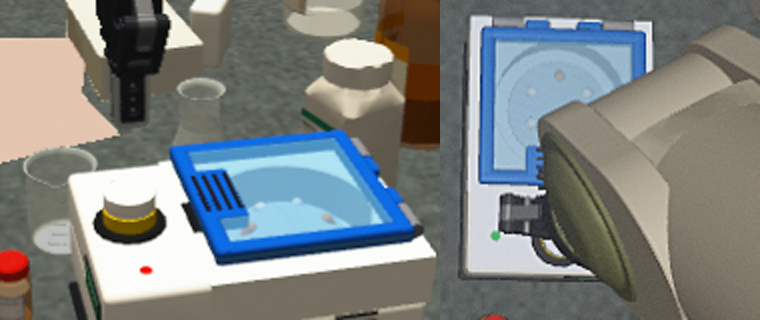

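The lid is shut on its own and the fingers are above the key, which is still up. Now I descend onto the key.

```bash
python3 -m crank '[0,0,0,0,0,-25,1, 0,0,0,0,0,-43,1, 0,0,0,0,0,-46,1, 0,0,0,0,0,-46,1]'; python3 -m crank '[0,0,0,0,0,-2,1,0,0,0,0,0,-2,1]'; python3 -m crank '[0,0,0,0,0,-2,1,0,0,0,0,0,-2,1]'; python3 -m crank '[0,0,0,0,0,-2,1,0,0,0,0,0,-2,1]'
```

```text
time_s: 5.62
ee_pos: [0.4229, 0.1821, 0.1263]
tool_rot: [-3.141, 0.0, 3.087]
wrist_force: [-1.1, -0.0, 0.8]
opening: 0.003
gripper_force: 0.0
time_s: 5.88
ee_pos: [0.4227, 0.1822, 0.1246]
tool_rot: [3.141, 0.001, 3.087]
wrist_force: [0.1, -1.1, 0.5]
opening: -0.001
gripper_force: 0.0
time_s: 6.12
ee_pos: [0.4227, 0.1822, 0.1225]
tool_rot: [3.141, 0.001, 3.087]
wrist_force: [-0.2, 0.1, 3.4]
opening: -0.0
gripper_force: 1.5
time_s: 6.38
ee_pos: [0.4227, 0.1822, 0.1203]
tool_rot: [3.141, 0.0, 3.087]
wrist_force: [1.3, 0.2, 3.6]
opening: -0.002
gripper_force: 1.8
```

```bash
python3 -m crank '[0,0,0,0,0,-2,1,0,0,0,0,0,-4,1,0,0,0,0,0,-6,1,0,0,0,0,0,-6.5,1,0,0,0,0,0,-6.5,1,0,0,0,0,0,-6.5,1]' && python3 - <<'E'
from h import *
s=cams.get_image("side"); f=[]
for i in range(6):
    cams.get_image("top"); q=telemetry.read_state(); f.append(q["wrist_force"][2])
print(np.mean(f),q["ee_pos"])
cv2.imwrite("pics/k4.png",cv2.resize(s["img"][220:320,250:370],(600,500),interpolation=cv2.INTER_CUBIC))
E
```

```text
time_s: 7.12
ee_pos: [0.4227, 0.1822, 0.1138]
tool_rot: [3.141, 0.0, 3.087]
wrist_force: [0.3, 0.0, 5.2]
opening: -0.0
gripper_force: 2.8
5.532093826144227 [0.42266807 0.1822107  0.1137832 ]
```

View pics/k4.png

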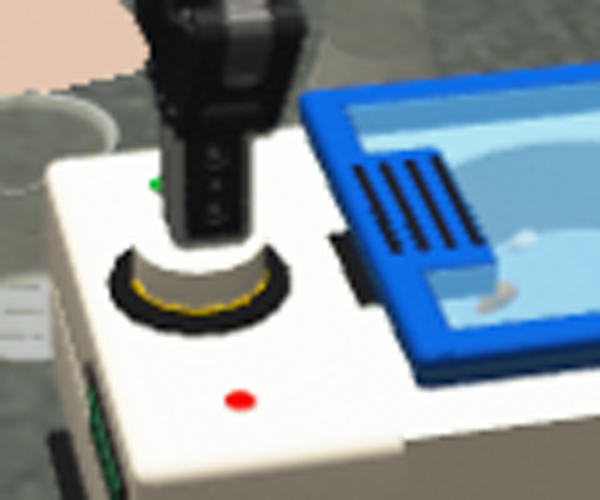

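The picture shows a thin yellow sliver, about 1 mm, at the collar near (200,300), and the force agrees with about 9 mm. I press 1 mm more and hold.

```bash
python3 -m crank '[0,0,0,0,0,-1,1,0,0,0,0,0,-1,1,0,0,0,0,0,-1,1,0,0,0,0,0,-1,1,0,0,0,0,0,-1,1,0,0,0,0,0,-1,1,0,0,0,0,0,-1,1,0,0,0,0,0,-1,1]'; for i in 1 2; do python3 -m crank '[0,0,0,0,0,0,1,0,0,0,0,0,0,1,0,0,0,0,0,0,1,0,0,0,0,0,0,1,0,0,0,0,0,0,1,0,0,0,0,0,0,1,0,0,0,0,0,0,1,0,0,0,0,0,0,1]'; done; python3 - <<'E'
from h import *
f=[]
for i in range(6):
    s=cams.get_image("side"); q=telemetry.read_state(); f.append(q["wrist_force"][2])
print(np.mean(f),q["ee_pos"])
cv2.imwrite("pics/k5.png",cv2.resize(s["img"][220:320,250:370],(600,500),interpolation=cv2.INTER_CUBIC))
E
```

```text
time_s: 8.48
ee_pos: [0.4227, 0.1822, 0.1128]
tool_rot: [3.141, 0.001, 3.087]
wrist_force: [1.1, 0.5, 5.7]
opening: 0.004
gripper_force: 2.9
time_s: 9.48
ee_pos: [0.4227, 0.1822, 0.1128]
tool_rot: [3.141, 0.0, 3.087]
wrist_force: [0.5, 1.0, 6.4]
opening: -0.001
gripper_force: 2.9
time_s: 10.48
ee_pos: [0.4227, 0.1822, 0.1128]
tool_rot: [3.141, 0.001, 3.087]
wrist_force: [0.8, 1.0, 6.1]
opening: 0.003
gripper_force: 2.9
5.838563762969116 [0.42266145 0.18220181 0.11278384]
```

View pics/k5.png

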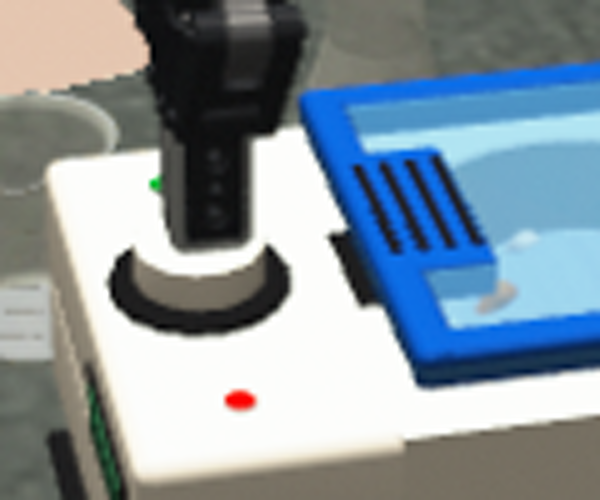

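The yellow half has just sunk in, the white half stands out at (200,280), the force is about 6 N, and the lid is shut and untouched.

```bash
python3 -c "
from cell import env
print(env.close_job())"
```

```text
the job is handed in; nothing more can be done
None
```

The lid is latched shut with nothing touching it. The fingers held the speed key about 10 mm down at roughly 6 N for more than two seconds and were still holding it when I handed the job in; no verdict came back.

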